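# Dispense one tissue cassette and nudge it onto the blue pad

### The job

Press the dispenser's black plunger once, all the way down, and let it spring back up, so that a single cassette comes out onto the grey plate in front of the magazine. Then nudge that cassette sideways with the fingertips, without picking it up, until it lies flat in the middle of the blue pad. Leave the other cassettes in the magazine, and leave the bottle, the slide box and the jar as they stand.

Things in the scene. Friction and masses are not known exactly. Their poses are not given: they have to be found in the camera images.
- dispenser: Fixed cassette dispenser. Origin: on the bench under the centre of the magazine; the outlet side is its -x, z up. Grey plate in front, magazine in the middle, behind it the white housing: x +17 to +95 mm, y -30 to +30 mm, 42 mm high, carrying the plunger. A full press drives a hidden blade that pushes out the lowest cassette; on release the blade draws back and the next cassette drops.
- magazine_mouth (a point): Centre of the open top of the clear magazine, 42 mm above the bench, over the dispenser's origin. The magazine spans x -20 to +20 mm, y -26 to +26 mm in the dispenser's frame; four cassettes lie in it in a stack.
- outlet (a point): Middle of the lower edge of the outlet slot (11 mm high) in the magazine's front face, 20 mm in front of the dispenser's origin (its -x), 5 mm above the bench. After a full slow press the cassette's centre lies about 40 to 50 mm in front of this point (farther if pressed fast).
- plate_mid (a point): Centre of the top of the grey plate in front of the magazine: flat, no rim, 5 mm thick, top 5 mm above the bench. It spans x -120 to -20 mm, y -135 to +135 mm in the dispenser's frame.
- plunger_top (a point): Centre of the flat top of the black round plunger cap (36 mm across, 10 mm thick), 77 mm above the bench when up; at x = +55, y = 0 mm in the dispenser's frame. It is pressed straight down.
- plunger (a joint): Plunger travel in m: 0 = up, 0.022 = fully down. Its spring takes about 3 N at the start and 7 N fully down, and brings it back up when released. The blade moves 3 times as far as the plunger.
- cassette1: The lowest cassette in the stack, the one that will come out: salmon-orange plastic, 30 mm (its x) by 40 mm (its y) by 8 mm high, about 11 to 21 g. Origin: centre of its underside. At the start it lies flat on the plate level inside the magazine, with its axes parallel to the dispenser's. It slides on the plate when pushed.
- cassette2: Second cassette in the stack, same shape; must stay in the magazine (it drops to the bottom after the press).
- cassette3: Third cassette, same shape; must stay in the magazine.
- cassette4: Top cassette, same shape; must stay in the magazine.
- blue_pad: The destination: a blue rectangle printed flat on the grey plate, 56 mm (its x) by 60 mm (its y), axes parallel to the dispenser's, nothing to bump against. Origin: its centre, 5 mm above the bench. It lies to the left or to the right of the outlet, 84 to 96 mm from the dispenser's centre line and 58 to 78 mm in front of its origin.
- yellow_pad: A yellow rectangle of the same size on the other side of the outlet: not the destination.
- bottle: Loose small amber bottle with black cap, 38 mm across, 75 mm high, standing on the bench beside the dispenser. Origin: centre of its underside. Leave it alone.
- slide_box: Loose yellow box with a white band across it, 40 x 60 x 30 mm high, on the bench beside the dispenser. Origin: centre of its underside. Leave it alone.
- specimen_jar: Loose white jar with red lid, 44 mm across, 50 mm high, on the bench beside the dispenser. Origin: centre of its underside. Leave it alone.
Mind the look-alikes: they are no part of the job. What is shaped like the cassette4 but green, purple or turquoise is not meant.

How it is judged:
By the outcome, as a careful person would: the job done as asked, in the order asked, and still so for the second after the job is handed in, with the robot touching nothing.
It also fails if it takes over 45 s, if anything falls off the work surface, if the arm or the gripper's body presses on something with over 40 N, if the wrist force passes 120 N, or if a joint passes its speed limit or range.

### The arm

A 7-joint arm with a two-finger parallel gripper is mounted at the origin on the work surface. World frame = base frame: x ahead of the robot, y to its left, z up, the work surface at z = 0. Lengths are in m, angles in rad, forces in N, time in s.
With the tool pointing down it reaches from about 0.4 to 0.85 m from the base axis. Payload 6.9 kg.
Tool frame: the origin (TCP) lies midway between the tips of the shut fingers; the grasp point (between the pads) lies behind it (ctrl.pinch_z is the z of the grasp point in the tool frame, in m); z points along the fingers, y is the direction in which the jaws open and shut (so a half turn about z gives the same grasp; the last joint's range is limited). The gripper opens to 85 mm and grips with 20 to 120 N. Pads are 22 mm wide; open, the fingers measure 114 mm over their backs; the gripper's body (76 mm by 85 mm) begins 54 mm behind the grasp point. The pads swing forward as they close: fully open they stand 13 mm farther back than shut.
Start: joints at [1.45, 0.507, -0.238, 1.5, 0.126, 1.149, -0.155], TCP at [0.141, -0.609, 0.231] pointing down, gripper open.
Joint ranges: [-3.08, 3.08], [-0.24, 2.05], [-1.43, 1.35], [0, 2.5], [-1.52, 4.66], [0.17, 1.96], [-2.89, 2.89]. Speed limits (rad/s): [2.39, 2.39, 3.14, 3.14, 3.14, 3.14, 3.14].

### API

Orientations are given as a unit quaternion [w, x, y, z].
In Python, from station import ctrl, get_state, vision, ticket, models gives the robot as it stands. Calls block until the motion is done:
- ctrl.movep(position, orientation): joint-space move of the TCP to a pose.
- ctrl.movel(position, frame=None, max_speed=0.15): straight line of the TCP; frame=None keeps the orientation; max_speed is the mean speed in m/s.
- ctrl.set_joints(angles): joint-space move.
- ctrl.ungrasp() and ctrl.close_gripper(force=None): open the fingers fully, or close them until they stop; force is the grip in N (None keeps the last).
- ctrl.pause(seconds).
- ctrl.ik(position, orientation): joint angles nearest the present ones, or None.
- get_state(): the state.
- vision.grab_frame(name): name is "side" or "top" or "wrist"; returns (picture, depth): 384x512x3 uint8, blue, green, red; 384x512 float32, m along the optical axis (not along the pixel's ray), 0 where there is no reading.
- vision.camera_info(name): a dict with "mtx" (3x3 intrinsics, pixels), "R" (3x3) and "t" (3): a world point X has camera coordinates R X + t; the wrist camera has in their place "hand_eye" (4x4, takes a point from camera to tool coordinates, whose origin is the TCP and whose axes are the flange's). Camera axes: x right, y down, z forward; pixel columns grow to the right and rows downward; lengths in m; the calibration is good to about 2 mm. The wrist camera is an equidistant fisheye: a pixel r from the principal point sees the ray r / f radians off the axis. A picture is of the moment at which its call begins: read the wrist's pose just before it. camera_info takes no time and is no camera call.
A pose or a line that the arm cannot do raises ctrl.Unreachable and nothing moves.
- ticket.close_job(): hands the job in, once; it reports no verdict.
Trained networks look in the newest picture that a camera, given by its name, has taken for a name from the list of things; names that differ only in an ending like _2 or _b are one class to them, and where a whole thing is asked for, a point or a joint stands for the part that bears it (a point fixed in the world has none). Each returns a list of dicts, best first, with "p" (0 to 1); they miss things now and then, are a little off and sometimes report something else, mostly with a low value. They report only what shows in the picture. A call takes as long as a camera call. They do not tell look-alikes from the thing itself.
- models.recognise(camera, target): "point" ([column, row] in pixels, amid what is visible of it).
- models.masks_of(camera, target): "mask" (384x512 bool, what is visible of it) and "point" ([column, row] in pixels, amid what is visible of it).
The state is a dict: "time": time; "qpos": joint angles; "qd": joint speeds; "tau": joint torques, N m; "tcp_pos": TCP position; "eef_rot": TCP orientation; "contact_force": force on the tool from outside, world axes, zero at the start; "wrist_torque": the same for the moment, N m; "width": finger opening in m.
Only numpy, scipy, OpenCV 4.12 (cv2) and the standard library are available. Lean on these libraries where they do the work, as an engineer would, in place of code of your own. Each camera call takes 0.05 s, during which the arm holds its last target. There are 200 camera calls.

## Working session

There is one attempt and no reset: what is moved stays moved. The work goes in short steps, each a Python script; the robot and the scene stay as the last script left them, time stands still between calls to the robot, and variables do not carry over. Pictures are saved under pics/ and viewed, about 8 in all and at most 12, crops included, and the job is handed in when it is done.

```bash
mkdir -p pics; ls; python3 - <<'E'
from station import *
import cv2,numpy as np
s=get_state();print(s['time'],s['tcp_pos'],s['eef_rot'],s['width'],ctrl.pinch_z)
a,d=vision.grab_frame('top');b,e=vision.grab_frame('side')
np.savez('f0.npz',a=a,d=d,b=b,e=e)
cv2.imwrite('pics/top0.png',a);cv2.imwrite('pics/side0.png',b)
for c in('top','side'):print(vision.camera_info(c))
for t in ('dispenser','plunger_top','blue_pad','yellow_pad','cassette1','bottle','slide_box','specimen_jar'):
  print(t,[(np.round(r['point']),round(r['p'],2)) for r in models.recognise('top',t)][:4])
E
```

```text
pics
0.0 [ 0.14037304 -0.60850466  0.23043728] [-8.90209682e-04  9.93575925e-01  1.13163953e-01 -9.45772562e-05] 0.08539416851416036 -0.0187
{'mtx': array([[459.71953658,   0.        , 252.26809335],
       [  0.        , 459.71953658, 187.84082399],
       [  0.        ,   0.        ,   1.        ]]), 'R': array([[-0.02095757, -0.99963248, -0.01719556],
       [-0.98537008,  0.02356209, -0.1687917 ],
       [ 0.16913483,  0.01340653, -0.98550174]]), 't': array([0.02107155, 0.59925403, 0.89019523])}
{'mtx': array([[425.86285941,   0.        , 259.52547291],
       [  0.        , 425.86285941, 189.51451038],
       [  0.        ,   0.        ,   1.        ]]), 'R': array([[ 0.99720005, -0.07245851,  0.01848842],
       [-0.02273684, -0.5293175 , -0.84811911],
       [ 0.07123969,  0.84532405, -0.52948292]]), 't': array([-0.55776522,  0.07331873,  0.97626182])}
dispenser [(array([278., 232.]), 0.58)]
plunger_top [(array([270., 180.]), 0.69)]
blue_pad [(array([325., 220.]), 0.72)]
yellow_pad [(array([242., 254.]), 0.73)]
cassette1 [(array([236., 132.]), 0.84), (array([273., 205.]), 0.68), (array([189., 242.]), 0.56), (array([283., 130.]), 0.48)]
bottle [(array([206., 194.]), 0.76)]
slide_box [(array([277., 230.]), 0.68), (array([331., 155.]), 0.65)]
specimen_jar [(array([390., 195.]), 0.95), (array([278., 230.]), 0.63)]
```

View pics/top0.png

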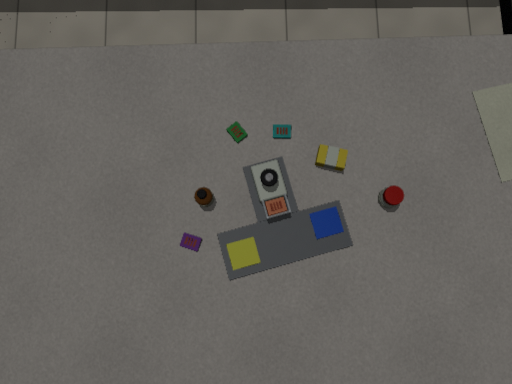

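View pics/side0.png

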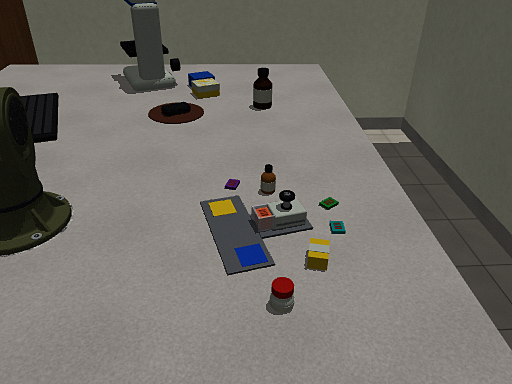

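Top view: the dispenser's outlet points toward the robot (down in the image). Blue pad is at (326,222), yellow at (243,253), plunger at (269,178), and the salmon stack at (276,206). The green (236,132), turquoise (283,131) and purple (191,242) blocks are look-alikes. Next I'll rectify the plate plane from both cameras and fit the pose.

```bash
cat > h.py <<'E'
from station import *
import cv2,numpy as np
X0,Y0,S=0.40,0.20,1500.  # rectified: col=(Y0-y)*S, row=(X1-x)*S
X1=0.78
def H(cam,z):
    c=vision.camera_info(cam);K,R,t=c['mtx'],np.array(c['R']),np.array(c['t'])
    P=K@np.c_[R[:,0],R[:,1],R[:,2]*z+t]        # (x,y,1)->pix
    W=np.array([[0,-1/S,X1],[-1/S,0,Y0],[0,0,1]]) # rect px->(x,y,1)
    return P@W
def rect(img,cam,z,sz=(620,570)):
    return cv2.warpPerspective(img,H(cam,z),sz,flags=cv2.INTER_LINEAR|cv2.WARP_INVERSE_MAP)
def w(p): return np.array([X1-p[1]/S,Y0-p[0]/S])
def px(p): return np.array([(Y0-p[1])*S,(X1-p[0])*S])
def proj(cam,X):
    c=vision.camera_info(cam);q=np.array(c['R'])@X+c['t'];q=c['mtx']@q;return q[:2]/q[2]
def biggest(m):
    n,l,st,ce=cv2.connectedComponentsWithStats(m.astype(np.uint8))
    i=1+np.argmax(st[1:,4]);return l==i
def mar(m): return cv2.minAreaRect(np.argwhere(m)[:,::-1].astype(np.float32))
E
python3 - <<'E'
from h import *
f=np.load('f0.npz')
out=[]
for cam,k in(('top','a'),('side','b')):
    r=rect(f[k],cam,.005); out.append(r)
    b,g,rr=[r[...,i].astype(int) for i in range(3)]
    for n,m in(('blue',(b>g+50)&(b>rr+50)),('yel',(g>b+60)&(rr>b+60)&(abs(g-rr)<50))):
        m=biggest(m);c,s,a=mar(m);mm=np.argwhere(m).mean(0)
        print(cam,n,w(c).round(4),w(mm[::-1]).round(4),np.array(s)/S,round(a,2))
    m=biggest(cv2.morphologyEx(((r.max(2)<105)).astype(np.uint8),cv2.MORPH_OPEN,np.ones((5,5))))
    print('dark',w(mar(m)[0]),np.array(mar(m)[1])/S,mar(m)[2])
cv2.imwrite('pics/rect.png',np.hstack(out)[:, :][::1]) if 0 else cv2.imwrite('pics/rect.png',cv2.resize(np.hstack(out),(800,368)))
E
```

```text
top blue [ 0.53   -0.1462] [ 0.53   -0.1462] [0.0539061  0.05814119] 75.38
top yel [0.4695 0.0308] [0.4695 0.031 ] [0.05447542 0.05851542] 75.58
dark [ 0.55602513 -0.04800749] [0.24891956 0.28513241] 79.87532806396484
side blue [ 0.5299 -0.1471] [ 0.5299 -0.1471] [0.05675333 0.06063391] 75.96
side yel [0.4699 0.0301] [0.4699 0.03  ] [0.05688879 0.06142091] 75.79
dark [ 0.56083964 -0.04521244] [0.23835016 0.27710453] 75.82193756103516
```

View pics/rect.png

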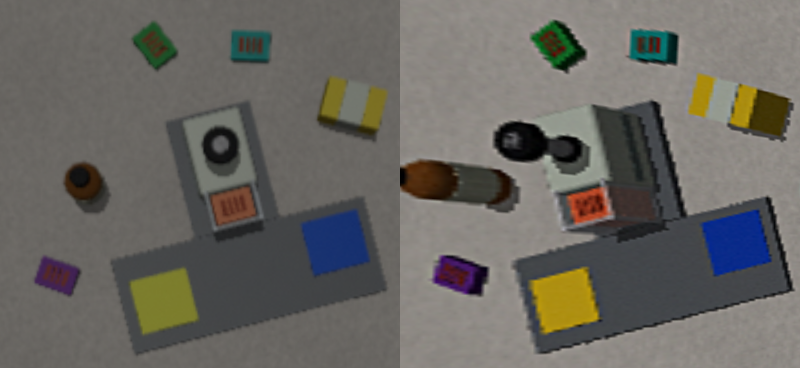

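```bash
python3 - <<'E'
from h import *
from scipy.optimize import minimize
f=np.load('f0.npz')
def pts(off): # points offset outward from plate outline in disp frame
    u=np.linspace(-.125,.125,200);v=np.linspace(-.11,-.03,60);b=[];
    b+=[np.c_[np.full(200,-.12-off),u],np.c_[v,np.full(60,.135+off)],np.c_[v,np.full(60,-.135-off)]]
    for s in(1,-1):
        q=np.linspace(.04,.125,60)*s; b.append(np.c_[np.full(60,-.02+off),q])
    return np.vstack(b)
res=[]
for cam,k in(('top','a'),('side','b')):
    r=cv2.GaussianBlur(rect(f[k],cam,.005).mean(2).astype(np.float32),(0,0),2)
    def score(p):
        R=np.array([[np.cos(p[2]),-np.sin(p[2])],[np.sin(p[2]),np.cos(p[2])]]);t=0
        for o in(.002,.004):
          for sg in(1,-1):
            P=px((pts(o*sg)@R.T+p[:2]).T).astype(np.float32)
            t+=sg*cv2.remap(r,P[0],P[1],cv2.INTER_LINEAR).mean()
        return -t
    x0=np.array([.53,-.1467,.249]);R=lambda a:np.array([[np.cos(a),-np.sin(a)],[np.sin(a),np.cos(a)]])
    x0[:2]-=R(.249)@[-.068,-.09]
    best=min((minimize(score,x0+[dx,dy,0],method='Nelder-Mead',options=dict(initial_simplex=x0+[dx,dy,0]+np.array([[0,0,0],[.004,0,0],[0,.004,0],[0,0,.02]]))) for dx in(-.01,0,.01) for dy in(-.008,0,.008)),key=lambda m:m.fun)
    p=best.x;print(cam,p.round(4),best.fun)
    for n,c in(('blue',[.53,-.1467]),('yel',[.4697,.0304])):print(n,R(p[2]).T@(np.array(c)-p[:2]))
    pl=p[:2]+R(p[2])@[.055,0];print('plunger',pl,'pix',proj(cam,[*pl,.077]))
    vision.grab_frame(cam)
    for t in('plunger_top',):
      for m in models.masks_of(cam,t)[:2]: print(t,m['p'],m['point'],mar(m['mask']))
E
python3 - <<'E'
from h import *
from scipy.spatial.transform import Rotation as Ro
for yaw in (14.2,104.2,-75.8,-165.8,194.2):
    q=(Ro.from_euler('z',yaw,degrees=True)*Ro.from_quat([1,0,0,0])).as_quat();q=[q[3],*q[:3]]
    print(yaw,np.round(q,3),[None if (j:=ctrl.ik(p,q)) is None else np.round(j,2) for p in([.675,-.055,.10],[.53,-.147,.02])])
E
```

```text
top [ 0.5632 -0.0395  0.2518] -54.238197326660156
blue [-0.05881766 -0.09551295]
yel [-0.07309415  0.09102573]
plunger [ 0.61643299 -0.02584255] pix [268.62048199 176.94320861]
plunger_top 0.68 [269.1, 179.6] ((268.5, 176.5), (17.0, 17.0), 90.0)
plunger_top 0.29 [278.2, 231.7] ((276.4932861328125, 211.4762420654297), (105.22782897949219, 128.7708282470703), 74.24882507324219)
side [ 0.5633 -0.0461  0.2474] -129.94512939453125
blue [-0.05694635 -0.08935642]
yel [-0.07204316  0.09711767]
plunger [ 0.61665697 -0.03265122] pix [286.79772091 194.55942461]
plunger_top 0.77 [285.7, 196.0] ((288.0753479003906, 197.53421020507812), (15.098308563232422, 12.874526023864746), 69.44395446777344)
plunger_top 0.3 [254.9, 256.6] ((250.9038543701172, 254.51922607421875), (19.807729721069336, 29.809648513793945), 78.69007110595703)
14.2 [0.    0.992 0.124 0.   ] [array([ 0.27,  0.72, -0.4 ,  1.51,  0.32,  0.98, -1.55]), array([ 0.41,  0.66, -0.28,  1.94,  0.31,  0.59, -1.4 ])]
104.2 [0.    0.614 0.789 0.   ] [array([ 0.46,  0.8 , -0.78,  1.51,  0.61,  1.09, -0.21]), array([ 0.63,  0.72, -0.64,  1.94,  0.66,  0.7 , -0.17])]
-75.8 [ 0.     0.789 -0.614  0.   ] [array([ 0.04,  0.7 ,  0.02,  1.52, -0.01,  0.93, -2.84]), array([ 0.18,  0.65,  0.08,  1.94, -0.09,  0.55, -2.58])]
-165.8 [ 0.     0.124 -0.992  0.   ] [array([ 0.62,  0.98, -1.23,  1.51,  0.94,  1.32,  1.12]), array([ 0.9 ,  0.97, -1.23,  1.93,  1.07,  1.09,  1.02])]
194.2 [-0.    -0.124  0.992  0.   ] [array([ 0.62,  0.98, -1.23,  1.51,  0.94,  1.32,  1.12]), array([ 0.9 ,  0.97, -1.23,  1.93,  1.07,  1.09,  1.02])]
```

Both cameras agree on the pads to within 1 mm. The side camera's end-edge fit is biased by the visible plate face. The top fit also predicts the plunger pixel to within 0.5 px, so I'm using it. Now the press.

```bash
cat >> h.py <<'E'
P0=np.array([.5632,-.0405]);YAW=.2505
RD=np.array([[np.cos(YAW),-np.sin(YAW)],[np.sin(YAW),np.cos(YAW)]])
def W(x,y,z): return [*(P0+RD@[x,y]),z]
Q=[0,np.cos(YAW/2),np.sin(YAW/2),0]
E
python3 - <<'E'
from h import *
ctrl.close_gripper(20)
ctrl.movep(W(.055,0,.15),Q)
ctrl.movel(W(.055,0,.085),max_speed=.1)
F=lambda:get_state()['contact_force'].round(1)
b=F();print(b,get_state()['tcp_pos'],get_state()['width'])
z=.077
while z>.0525:
    ctrl.movel(W(.055,0,z),max_speed=.02);f=F()-b;print(round(z,4),round(get_state()['tcp_pos'][2],4),f)
    if f[2]>14:break
    z-=.002 if z>.056 else .001
ctrl.movel(W(.055,0,.085),max_speed=.04)
ctrl.movel(W(.055,0,.16),max_speed=.15)
a,d=vision.grab_frame('top');cv2.imwrite('pics/t1.png',a)
s,d=vision.grab_frame('side')
print(get_state()['time'])
cv2.imwrite('pics/p1.png',np.hstack([cv2.resize(rect(x,c,.013),(400,368)) for x,c in((a,'top'),(s,'side'))]))
E
```

```text
[0.1 0.9 0.2] [ 0.61692982 -0.0267772   0.08549369] -0.0001764900053497781
0.077 0.0772 [-0.9 -1.6  3.1]
0.075 0.075 [ 0.9 -0.8  2.5]
0.073 0.073 [ 0.2 -1.3  3.7]
0.071 0.071 [-0.8 -1.5  2.3]
0.069 0.069 [-0.9 -1.8  4. ]
0.067 0.067 [-0.1 -1.8  3.6]
0.065 0.0651 [-0.1 -2.3  4.5]
0.063 0.0631 [-0.3 -2.1  4.7]
0.061 0.0612 [-0.5 -2.6  5.7]
0.059 0.0592 [-1.4 -1.5  4.9]
0.057 0.0572 [-1.2 -1.9  6.8]
0.055 0.0553 [-1.1 -1.4  6.9]
0.054 0.0551 [-3.1 -2.6 11.8]
0.053 0.055 [-5.8 -3.  19.8]
10.4417
```

View pics/p1.png

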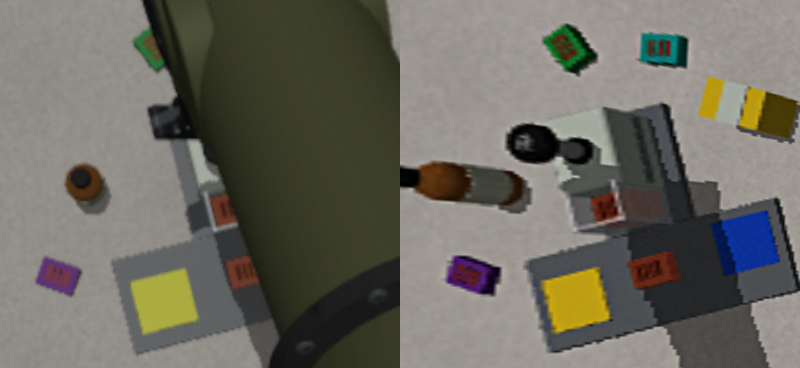

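Full press confirmed: it hit a hard stop at z = 0.055 m, and the force rose past 7 N there. One cassette lies on the plate at about (654,270), and the next one has dropped. I'll stage in front of it and measure it.

```bash
cat >> h.py <<'E'
def meas(tag):
    out=[];res={}
    for cam in('top','side'):
        a,_=vision.grab_frame(cam);r=rect(a,cam,.013)
        hsv=cv2.cvtColor(r,cv2.COLOR_BGR2HSV)
        m=(((hsv[...,0]<14)|(hsv[...,0]>172))&(hsv[...,1]>110)).astype(np.uint8)
        m=cv2.morphologyEx(m,cv2.MORPH_CLOSE,np.ones((5,5)))
        # keep only on the plate region
        g=np.array([px((P0+RD@np.array(c))) for c in((-.12,-.135),(-.12,.135),(-.03,.135),(-.03,-.135))]).astype(np.int32)
        k=np.zeros_like(m);cv2.fillPoly(k,[g],1);m&=k
        if m.sum()>300:
            m=biggest(m);c,s,an=mar(m);d=RD.T@(w(c)-P0)
            print(cam,'disp xy',d.round(4),'size',np.round(np.array(s)/S,4),'ang',round(an,1)); 
        out.append(r[250:570]);
    cv2.imwrite('pics/%s.png'%tag,cv2.resize(np.hstack(out),(800,206)) if 0 else np.hstack([o[:,100:500] for o in out]))
E
python3 - <<'E'
from h import *
ctrl.movel(W(-.06,.075,.16),max_speed=.2)
ctrl.movel(W(-.135,.03,.05),max_speed=.2)
print(get_state()['time'])
meas('p2')
a,_=vision.grab_frame('wrist');cv2.imwrite('pics/w2.png',a)
E
```

```text
12.125
top disp xy [-0.0641  0.0009] size [0.0289 0.0394] ang 75.5
side disp xy [-0.0657 -0.0057] size [0.0325 0.0496] ang 75.4
```

View pics/p2.png

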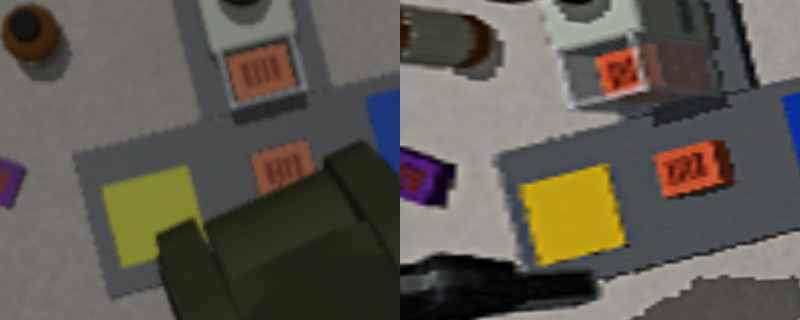

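View pics/w2.png

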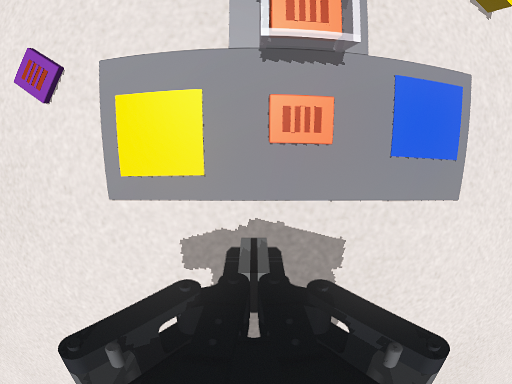

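The wrist view is clear: cassette at (301,119), blue pad at (428,118), and purple look-alike off the plate at (40,75). I'll measure the cassette relative to the pad from this picture, checking against the known pad position.

```bash
cat >> h.py <<'E'
from scipy.spatial.transform import Rotation as Ro
def wm(tag):
    s=get_state();a,_=vision.grab_frame('wrist');cv2.imwrite('pics/%s.png'%tag,a)
    c=vision.camera_info('wrist');K=c['mtx'];E=np.array(c['hand_eye'])
    q=s['eef_rot'];Rt=Ro.from_quat([q[1],q[2],q[3],q[0]]).as_matrix()
    def un(uv,z):
        d=(uv-K[:2,2])/[K[0,0],K[1,1]];r=np.linalg.norm(d,axis=1)+1e-12
        ray=np.c_[d/r[:,None]*np.sin(r)[:,None],np.cos(r)]@E[:3,:3].T@Rt.T
        o=Rt@E[:3,3]+s['tcp_pos'];P=o+ray*((z-o[2])/ray[:,2])[:,None]
        return (P[:,:2]-P0)@RD
    hsv=cv2.cvtColor(a,cv2.COLOR_BGR2HSV);h,sa,v=[hsv[...,i].astype(int) for i in range(3)]
    for n,m,z in(('orange',((h<14)|(h>172))&(sa>100)&(v>60),.013),('blue',(h>105)&(h<128)&(sa>130),.005),('yellow',(h>22)&(h<34)&(sa>150),.005)):
        m=cv2.morphologyEx(m.astype(np.uint8),cv2.MORPH_CLOSE,np.ones((5,5)))
        k,l,st,_=cv2.connectedComponentsWithStats(m)
        for i in range(1,k):
            if st[i,4]<400: continue
            uv=np.argwhere(l==i)[:,::-1].astype(float);D=un(uv,z)
            if abs(D[:,0].mean()+.07)>.045: continue
            cc,sz,an=cv2.minAreaRect((D*1000).astype(np.float32))
            print(n,'mean',(D.mean(0)*1000).round(1),'rect mm',np.round(cc,1),np.round(sz,1),round(an,1))
E
python3 -c "
from h import *
wm('w3');print(get_state()['tcp_pos'],get_state()['time'])"
```

```text
orange mean [-64.    2.4] rect mm [-64.2   2. ] [29.8 39.5] 0.3
blue mean [-58.5 -91.2] rect mm [-58.7 -93.2] [60.4 56.2] 89.8
yellow mean [-72.7  92.4] rect mm [-73.2  93.6] [60.1 56.1] 89.9
[ 0.4260424  -0.04446596  0.05064455] 12.325
```

```bash
python3 - <<'E'
from h import *
ctrl.movel(W(-.108,.0018,.03),max_speed=.1)
ctrl.movel(W(-.108,.0018,.0085),max_speed=.06)
ctrl.movel(W(-.0855,.0018,.0085),max_speed=.03)
print(get_state()['contact_force'].round(1),get_state()['tcp_pos'][2])
wm('w4')
ctrl.movel(W(-.100,.0018,.0085),max_speed=.1)
ctrl.movel(W(-.110,.025,.04),max_speed=.15)
wm('w5');print(get_state()['time'])
E
```

```text
[-0.4 -0.5 -0.2] 0.008421276442833518
orange mean [-57.1   1.9] rect mm [-57.8   1.9] [31.1 39.6] 0.0
blue mean [-57.5 -90.7] rect mm [-58.7 -93.1] [60.3 56.3] 89.9
yellow mean [-71.6  91.3] rect mm [-73.2  93.5] [60.2 56.2] 89.8
orange mean [-58.2   2.4] rect mm [-58.3   2. ] [29.7 39.5] 0.3
blue mean [-58.3 -91. ] rect mm [-58.6 -93.1] [56.1 60.5] 0.0
yellow mean [-72.2  92.2] rect mm [-73.1  93.6] [60.2 56.2] 89.8
15.1333
```

View pics/w4.png

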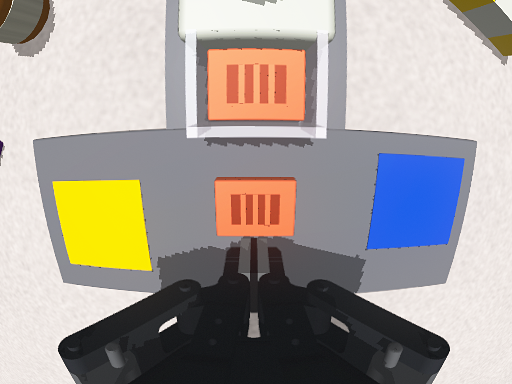

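x is now aligned (the tool pushes the front face in this view). Now the sideways push from +y, in stages.

```bash
python3 - <<'E'
from h import *
ctrl.movel(W(-.0585,.055,.04),max_speed=.15)
ctrl.movel(W(-.0585,.055,.0085),max_speed=.08)
ctrl.movel(W(-.0585,-.045,.0085),max_speed=.05)
print(get_state()['contact_force'].round(1),get_state()['tcp_pos'],get_state()['time'])
wm('w6')
E
```

```text
[-0.4 -0.1 -0.1] [ 0.51767343 -0.09832537  0.00852483] 18.375
orange mean [-54.9 -72.3] rect mm [-56.8 -70.5] [31.9 39.3] 0.5
blue mean [ -52.2 -100.6] rect mm [-58.8 -93.3] [56.  59.9] 0.3
yellow mean [-71.6  91.1] rect mm [-73.1  93.4] [60.3 56.2] 89.9
```

View pics/w6.png

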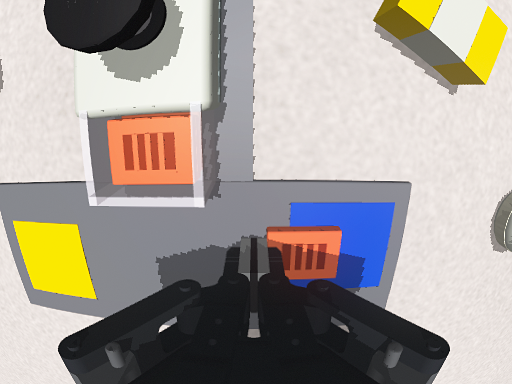

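```bash
python3 - <<'E'
from h import *
ctrl.movel(W(-.0585,-.0668,.0085),max_speed=.03)
ctrl.movel(W(-.0585,-.050,.0085),max_speed=.08)
ctrl.movel(W(-.0585,-.040,.05),max_speed=.15)
ctrl.movel(W(-.12,-.06,.06),max_speed=.15)
print(get_state()['time']);wm('w7')
E
```

```text
20.675
orange mean [ -45.7 -258.8] rect mm [ -47.6 -257.8] [49.7 41.5] 9.9
orange mean [-58.7 -92.7] rect mm [-58.7 -92.9] [29.2 39.9] 0.7
blue mean [-57.4 -91.5] rect mm [-58.6 -93.4] [56.  59.6] 0.2
yellow mean [-72.7  91.6] rect mm [-73.2  93.5] [60.3 56.1] 89.8
```

View pics/w7.png

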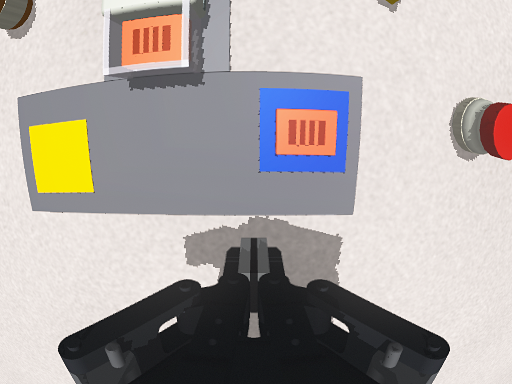

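The cassette is centred on the blue pad to within 0.5 mm and 0.7° (pixel 306,132). I'll back the arm off and hand in.

```bash
python3 - <<'E'
from h import *
ctrl.movel(W(-.13,-.04,.2),max_speed=.2)
wm('w8');a,_=vision.grab_frame('side');cv2.imwrite('pics/s8.png',cv2.resize(a[150:330,180:400],None,fx=3,fy=3))
print(get_state()['time'],get_state()['contact_force'].round(1))
E
```

```text
orange mean [ -43.5 -254.8] rect mm [ -43.1 -255.2] [52.  43.7] 84.1
orange mean [-58.9 -92.8] rect mm [-58.8 -93.1] [29.  39.3] 1.3
blue mean [-58.3 -91.8] rect mm [-58.6 -93.2] [60.2 56.1] 90.0
yellow mean [-72.7  92.7] rect mm [-73.   93.4] [60.2 56.1] 90.0
21.6833 [-0.5 -0.4  0.5]
```

View pics/s8.png

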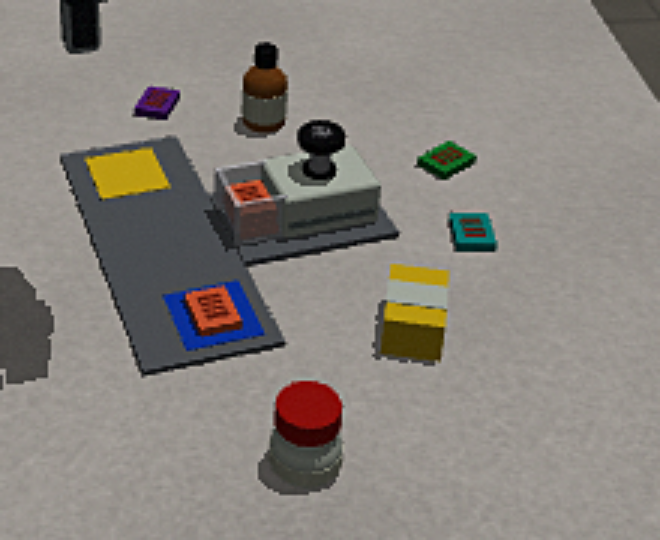

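The side view shows the plunger up, the cassette flat on the blue pad, the others still in the magazine, and the bottle, slide box and jar standing where they were.

```bash
python3 -c "
from station import *
print(ticket.close_job())"
```

```text
the job is handed in; nothing more can be done
None
```

The job is done and handed in: the cassette lies flat in the middle of the blue pad, and the arm was clear of everything after about 21.7 s.

**What I did:** I pressed the plunger once, slowly, to its hard stop; the force had reached about 20 N when I stopped. I then let it spring back, and a single cassette came out. With closed fingertips I nudged that cassette about 6 mm in +x, then about 95 mm sideways onto the blue pad.

**Last checks:**
- **Placement:** the wrist camera puts the cassette's centre within about 0.5 mm of the pad's centre, turned about 1° at most.
- **Rest of the scene:** the side view shows the plunger up and the other cassettes still in the magazine. The bottle, slide box and jar stand where they were.
- **Disagreement:** early on, the two fixed cameras differed by about 6 mm in the dispenser's y. The side camera saw the plate's end face, so I used the top view, and the wrist camera's measurements agreed with it to about 1.5 mm.

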